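# Zero the grinder's click dial and open it five clicks

### The arm

A 6-joint arm with a two-finger parallel gripper is mounted at the origin on the work surface. World frame = base frame: x ahead of the robot, y to its left, z up, the work surface at z = 0. Lengths are in m, angles in rad, forces in N, time in s.
With the tool pointing down it reaches from about 0.35 to 0.775 m from the base axis. Payload 5.5 kg.
Tool frame: the origin (TCP) lies midway between the tips of the shut fingers; the grasp point (between the pads) lies 19 mm behind it; z points along the fingers, y is the line along which they close (so a half turn about z gives the same grasp; the last joint's range is limited). The gripper opens to 85 mm and grips with 20 to 120 N. Pads are 22 mm wide; open, the fingers measure 114 mm over their backs; the gripper's body (76 mm by 85 mm) begins 54 mm behind the grasp point. The pads swing forward as they close: fully open they stand 13 mm farther back than shut.
Start: joints at [-1.303, 0.313, 0.046, 1.304, 0, 1.431], TCP at [0.228, -0.528, 0.231] pointing down, gripper open.
Joint ranges: [-2.76, 2.76], [-0.86, 1.69], [-1.03, 1.26], [-2.2, 2.34], [-1.47, 1.5], [-3.14, 3.14]. Speed limits (rad/s): [2.57, 2.57, 3.14, 3.14, 3.14, 3.14].

### API

Orientations are given as [roll, pitch, yaw] about the fixed x, y, z axes, in that order (R = Rz(yaw) Ry(pitch) Rx(roll)).
In Python, from bench import r gives the robot as it stands.
- The arm moves only by the tool apply_moves, never from a script. Its argument "plan" is a list of rows, each an object with "gripper": the gripper command: -1 is fully open, 1 is shut, values between are in proportion; "dp": the shift along the tool's x, y, z in cm, a list of three; "yaw": the turn about the tool's z in degrees. A call has 1 to 10 rows; each row is the pose to reach, as a shift and turn from the pose commanded when the call began, along the tool's axes at that moment; what a row does not reach only later rows make up. A row lasts 1/10 s, in which the tool goes at most 50 mm and 8.59 degrees, less where a joint would pass 70% of its speed; a pose out of reach is approached as far as the arm can. A call with a gripper value outside its range is refused whole. The fingers move at their own pace and stop on an object; the grip force is fixed at half the most. Time passes only in rows, so rows that repeat a pose let the fingers close. It gives the time, the measured TCP pose, the force, the opening and the grip force at its end, in the units of the state.
- r.read_state(): the state, without advancing time (a new reading comes with each control period).
- r.capture(name): name is "scene" or "top" or "wrist"; returns the picture (420x560x3 uint8, red, green, blue); there is no depth.
- r.get_calibration(name): a dict with "camera_matrix" (3x3 intrinsics, pixels), "T" (4x4, takes a point from camera to world coordinates); the wrist camera has in their place "tool_from_camera" (4x4, takes a point from camera to tool coordinates, whose origin is the TCP and whose axes are the flange's). Camera axes: x right, y up, looking along -z (the intrinsics and any distortion apply to the point x, -y, -z); pixel columns grow to the right and rows downward; lengths in m; the calibration is good to about 2 mm. A picture is of the moment at which its call begins: read the wrist's pose just before it. get_calibration takes no time and is no camera call.
- r.sign_off(): hands the job in; it is judged then, once.
Trained networks look in the newest picture that a camera, given by its name, has taken for a name from the list of things; names that differ only in an ending like _2 or _b are one class to them, and where a whole thing is asked for, a point or a joint stands for the part that bears it (a point fixed in the world has none). Each returns a list of dicts, best first, with "p" (0 to 1); they miss things now and then, are a little off and sometimes report something else, mostly with a low value. They report only what shows in the picture. A call takes as long as a camera call.
- r.outline_of(camera, name): "region" (420x560 bool, what is visible of it) and "point" ([column, row] in pixels, amid what is visible of it).
The state is a dict: "time_s": time; "q": joint angles; "joint_velocities": joint speeds; "tau": joint torques, N m; "ee_pos": TCP position; "tcp_rot": TCP orientation; "wrist_force": force on the tool from outside, world axes, zero at the start; "wrist_torque": the same for the moment, N m; "finger_gap": finger opening in m; "gripper_force": force on a finger pad.
Only numpy, scipy, OpenCV 4.12 (cv2) and the standard library are available. Lean on these libraries where they do the work, as an engineer would, in place of code of your own. Each camera call takes 0.05 s, during which the arm holds its last target. There are 200 camera calls.

### The job

Set the coffee grinder on the cart for filter coffee: turn the wing dial on its top gently clockwise (seen from above) through its clicks until you feel it come up against its end stop, without forcing it, then turn it back anticlockwise by exactly five clicks and let go, leaving it resting in that fifth click. Leave the jar, the lidded cup, the scoop and the coaster where they stand.

Things in the scene. Friction and masses are not known exactly. Their poses are not given: they have to be found in the camera images.
- grinder: The coffee grinder: an upright aluminium drum 112 mm across and 115 mm tall, screwed down to the cart's top tier. Origin at the centre of its underside, z up; its top face is at z = 115 mm. Its yaw differs and says nothing about the dial's stop. The stop is inside, cannot be seen, and lies at another angle at each start: it must be felt.
- dial: Wing dial on the drum's top, turning about the drum's axis. A grey skirt disc 60 mm across rises 8 mm above the drum's top; on it, centred, stands a black wing 40 mm long, 14 mm thick, 26 mm tall (8 to 34 mm above the drum): pinch its flat sides from above. Origin on the axis, level with the drum's top; x along the wing towards the pointer, z up: its yaw is the dial's angle.
- dial_grip (a point): On the dial's axis, 31 mm above the drum's top, 3 mm below the wing's top; axes as the dial's. The dial clicks every 24 degrees (0.419 rad). Turning over a click takes up to about 0.1 N m, then it drops by itself into the next. Let go, it stays in the click, within about 3 degrees. It starts about two to five clicks from its stop; at the other end it turns to about the ninth click.
- dial_pointer (a point): Outer end of the small white pointer ridge on the dial's skirt, 29 mm from the axis. Clockwise from above closes the dial. Its stop comes 4 degrees beyond the last click (the zero click): torque then keeps rising instead of giving way. 0.05 to 0.3 N m on the stop for a moment is right, over 0.6 N m is forcing. Let go, it springs back to the zero click; five clicks are 120 degrees from there.
- tier: The cart's pale blue metal top tier, a tray 300 by 500 mm with a rim 35 mm high, fixed during the work. Origin at the centre of its underside; its floor is at z = 6 mm.
- jar: Capped glass jar, 72 mm across and 100 mm tall, loose on the tier; origin at the centre of its underside. A bystander.
- cup: Yellow silicone cup with a knobbed lid, 78 mm across and 96 mm tall, loose on the tier; origin at the centre of its underside. A bystander.
- coaster: Round bamboo coaster, 90 mm across and 10 mm thick, loose on the tier; origin at the centre of its underside. A bystander.
- scoop: White plastic scoop, a 48 mm bowl 30 mm tall with a flat handle reaching 105 mm from the bowl's centre along its -y, loose on the tier; origin under the bowl. A bystander.

How it is judged:
On the way, in this order (a step that is already met when the one before it is completed fails the run):
1. the dial has been turned clockwise up against its end stop (0.04 N m or more on the stop) (contact force between lug and stop above 1 N), for 0.1 s.
2. the dial stands in the fifth click from zero (distance between lug and set_mark below 0.0045 m), for 0.2 s.
At the end, for the whole second after the job is handed in: The dial rests, still and let go, in the fifth click anticlockwise from its zero click (within 6.8 degrees), after having been up against its stop; jar, cup, coaster and scoop stand within 20 mm of where they were, jar and cup upright (distance between lug and set_mark below 0.0045 m and angular speed of dial below 0.05 rad/s and distance of each of jar, cup, coaster, scoop from where it was at the start of the episode below 0.02 m and angle between each of jar, cup's own z axis and vertical below 0.2 rad); the robot touches nothing.
It fails at once if the dial is forced against its end stop with more than 0.6 N m (contact force between lug and stop above 16 N).
It fails at once if a bystander is knocked away or over (distance of any of jar, cup, coaster, scoop from where it was at the start of the episode above 0.04 m or angle between any of jar, cup's own z axis and vertical above 0.5 rad).
It also fails if it takes over 72 s, if anything falls off the work surface, if the arm or the gripper's body presses on something with over 40 N, if the wrist force passes 120 N, or if a joint passes its speed limit or range.

## Working session

There is one attempt and no reset: what is moved stays moved. The work goes in short steps, Python scripts to look and compute and a tool call to move; the robot and the scene stay as the last step left them, time stands still between calls to the robot, and variables do not carry over. Pictures are saved under pics/ and viewed, at most 10 in all, crops included, and the job is handed in when it is done.

Besides the shell and the picture viewer there is one more tool, called after "Emit:" as a command line: name --argument value ..., lists and objects as JSON in quotes. apply_moves: Moves the arm, as the interface text tells. Its arguments: {"type":"object","properties":{"plan":{"type":"array"}},"required":["plan"]}

```bash
mkdir -p pics; cat > h.py <<'E'
import numpy as np, cv2
from bench import r
from scipy.spatial.transform import Rotation as R
def cam(n):
    c=r.get_calibration(n); K=np.array(c["camera_matrix"])
    if "T" in c: return K,np.array(c["T"]),c
    s=r.read_state(); T=np.eye(4); T[:3,:3]=R.from_euler('xyz',s["tcp_rot"]).as_matrix(); T[:3,3]=s["ee_pos"]
    return K,T@np.array(c["tool_from_camera"]),c
def ray(n,px,z,KT=None):
    K,T,_=KT or cam(n)
    d=np.linalg.inv(K)@[px[0],px[1],1]; d=T[:3,:3]@(d*[1,-1,-1]); o=T[:3,3]
    return o+d*(z-o[2])/d[2]
E
python3 - <<'E'
from h import *
s=r.read_state(); print({k:np.round(v,3) for k,v in s.items()})
for n in ("scene","top"):
    im=r.capture(n); cv2.imwrite(f"pics/{n}0.png",im[:,:,::-1])
    c=r.get_calibration(n); print(n,{k:np.round(v,3).tolist() for k,v in c.items() if not isinstance(v,str)})
    for t in ("grinder","dial","dial_grip","dial_pointer","jar","cup"):
        for o in r.outline_of(n,t)[:2]: print(n,t,round(o["p"],2),np.round(o["point"],1),o["region"].sum())
E
```

```text
{'time_s': np.float64(0.0), 'q': array([-1.303,  0.314,  0.045,  1.304,  0.   ,  1.431]), 'joint_velocities': array([ 0.001,  0.001, -0.   ,  0.001, -0.   , -0.001]), 'tau': array([ 1.0000e-03, -4.8062e+01,  2.9854e+01,  1.9000e-02,  0.0000e+00,
        0.0000e+00]), 'ee_pos': array([ 0.228, -0.527,  0.23 ]), 'tcp_rot': array([-3.14 , -0.   ,  0.408]), 'wrist_force': array([0.908, 0.007, 0.292]), 'wrist_torque': array([-0.022, -0.044, -0.017]), 'gripper_force': np.float64(0.0), 'finger_gap': np.float64(0.085)}
scene {'camera_matrix': [[475.058, 0.0, 285.822], [0.0, 475.058, 204.917], [0.0, 0.0, 1.0]], 'T': [[-0.42, -0.756, 0.502, 0.993], [0.907, -0.339, 0.248, 0.191], [-0.017, 0.56, 0.828, 0.758], [0.0, 0.0, 0.0, 1.0]]}
scene dial 0.62 [252.4 181.8] 875
scene dial_grip 0.8 [247.2 183.9] 905
scene dial_pointer 0.91 [251.6 182.2] 874
scene dial_pointer 0.5 [372.7 214.6] 2218
scene jar 0.74 [371.6 218.8] 2184
scene cup 0.97 [353.3 290.8] 2464
top {'camera_matrix': [[543.343, 0.0, 278.653], [0.0, 543.343, 214.111], [0.0, 0.0, 1.0]], 'T': [[0.012, 0.999, -0.047, 0.541], [-1.0, 0.01, -0.029, -0.015], [-0.028, 0.048, 0.998, 1.112], [0.0, 0.0, 0.0, 1.0]]}
top grinder 0.61 [320.7 212.3] 2669
top dial 0.83 [322.  210.8] 826
top dial_grip 0.75 [324.2 209.5] 848
top dial_pointer 0.87 [326.9 207.6] 802
top jar 0.68 [221.5 247.2] 1206
top cup 0.96 [209.5 166.4] 1357
```

```bash
python3 - <<'E'
import cv2,numpy as np
a=cv2.imread("pics/scene0.png");b=cv2.imread("pics/top0.png")
c=cv2.resize(b[110:310,160:400],None,fx=2.5,fy=2.5,interpolation=cv2.INTER_CUBIC)
cv2.imwrite("pics/v_top.png",c)
cv2.imwrite("pics/v_scene.png",a)
from h import *
from itertools import product
# triangulate dial with both views
def od(n,px):
    K,T,_=cam(n); d=T[:3,:3]@((np.linalg.inv(K)@[*px,1])*[1,-1,-1]); return T[:3,3],d/np.linalg.norm(d)
for p,q in (((252.4,181.8),(322,210.8)),((371.6,218.8),(221.5,247.2)),((353.3,290.8),(209.5,166.4))):
    (o1,d1),(o2,d2)=od("scene",p),od("top",q)
    t=np.linalg.lstsq(np.c_[d1,-d2],o2-o1,rcond=None)[0]; print(o1+t[0]*d1,o2+t[1]*d2)
E
```

```text
[ 0.5940902  -0.06561918  0.13210616] [ 0.59381885 -0.06509674  0.13206474]
[0.52429106 0.12880032 0.04373402] [0.52476574 0.12742037 0.04354309]
[0.68060084 0.14893251 0.07391311] [0.68049582 0.14921488 0.07394362]
```

View pics/v_top.png

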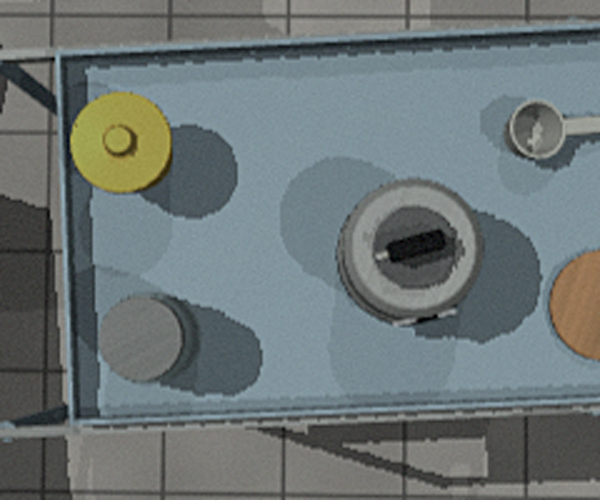

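View pics/v_scene.png

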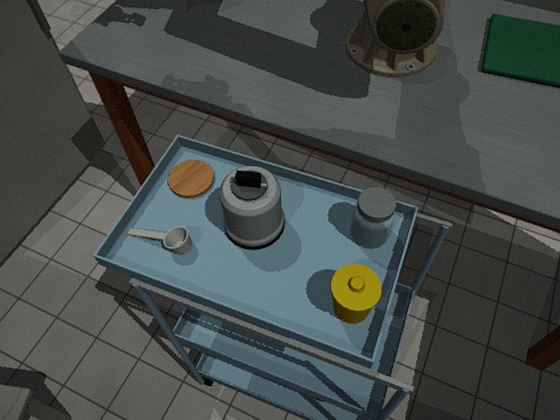

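The top crop shows the wing centred at about (416,246), which is full-frame (326,208). Its white pointer is on the left at (381,256), so it points roughly along world +y. The scene view shows the grinder clear of the jar, cup, scoop and coaster. I'll move over it now while turning the wrist.

Emit:
apply_moves --plan '[{"gripper": -1, "dp": [0, 0, -4], "yaw": -8}, {"gripper": -1, "dp": [52, -28, -9], "yaw": -85}, {"gripper": -1, "dp": [52, -28, -9], "yaw": -85}, {"gripper": -1, "dp": [52, -28, -9], "yaw": -85}, {"gripper": -1, "dp": [52, -28, -9], "yaw": -85}, {"gripper": -1, "dp": [52, -28, -9], "yaw": -85}, {"gripper": -1, "dp": [52, -28, -9], "yaw": -85}, {"gripper": -1, "dp": [52, -28, -9], "yaw": -85}, {"gripper": -1, "dp": [52, -28, -9], "yaw": -85}, {"gripper": -1, "dp": [52, -28, -9], "yaw": -85}]'

```text
time_s: 1.7
ee_pos: [0.5072, -0.1744, 0.3098]
tcp_rot: [3.141, 0.001, 1.897]
wrist_force: [-0.2, -0.6, 0.1]
finger_gap: 0.0856
gripper_force: 0.0
```

Emit:
apply_moves --plan '[{"gripper": -1, "dp": [7.8, 11.6, 0], "yaw": -85}, {"gripper": -1, "dp": [7.8, 11.6, 0], "yaw": -85}, {"gripper": -1, "dp": [7.8, 11.6, 0], "yaw": -85}, {"gripper": -1, "dp": [7.8, 11.6, 0], "yaw": -85}, {"gripper": -1, "dp": [7.8, 11.6, 0], "yaw": -85}, {"gripper": -1, "dp": [7.8, 11.6, 0], "yaw": -85}, {"gripper": -1, "dp": [7.8, 11.6, 0], "yaw": -85}, {"gripper": -1, "dp": [7.8, 11.6, 0], "yaw": -85}, {"gripper": -1, "dp": [7.8, 11.6, 0], "yaw": -85}, {"gripper": -1, "dp": [7.8, 11.6, 0], "yaw": -85}]'

```text
time_s: 2.7
ee_pos: [0.5917, -0.0655, 0.3092]
tcp_rot: [-3.142, -0.0, -2.902]
wrist_force: [0.0, 0.0, 0.2]
finger_gap: 0.0856
gripper_force: 0.0
```

Emit:
apply_moves --plan '[{"gripper": -1, "dp": [0, 0, 0], "yaw": -85}, {"gripper": -1, "dp": [0, 0, 0], "yaw": -85}, {"gripper": -1, "dp": [0, 0, 0], "yaw": -85}, {"gripper": -1, "dp": [0, 0, 0], "yaw": -85}, {"gripper": -1, "dp": [0, 0, 0], "yaw": -85}, {"gripper": -1, "dp": [0, 0, 0], "yaw": -85}, {"gripper": -1, "dp": [0, 0, 0], "yaw": -85}, {"gripper": -1, "dp": [0, 0, 0], "yaw": -85}, {"gripper": -1, "dp": [0, 0, 0], "yaw": -85}, {"gripper": -1, "dp": [0, 0, 0], "yaw": -85}]'

```text
time_s: 3.7
ee_pos: [0.5917, -0.0656, 0.3093]
tcp_rot: [-3.142, -0.0, -1.419]
wrist_force: [-0.3, -0.4, 0.0]
finger_gap: 0.0858
gripper_force: 0.0
```

```bash
python3 - <<'E'
from h import *
s=r.read_state(); print({k:np.round(s[k],3) for k in ("q","ee_pos","tcp_rot")})
k=cam("wrist"); print(np.round(k[1],3).tolist(), k[0][0])
im=r.capture("wrist"); cv2.imwrite("pics/w1.png",im[:,:,::-1])
np.savez("w1.npz",K=k[0],T=k[1])
for t in ("dial_grip","dial_pointer","grinder"):
    for o in r.outline_of("wrist",t)[:2]: print(t,round(o["p"],2),np.round(o["point"],1),o["region"].sum())
E
```

```text
{'q': array([-0.245,  0.35 ,  0.287,  1.508, -0.   , -1.968]), 'ee_pos': array([ 0.592, -0.066,  0.309]), 'tcp_rot': array([-3.142, -0.   , -1.419])}
[[-0.989, 0.144, 0.046, 0.602], [-0.151, -0.941, -0.304, -0.142], [-0.0, -0.307, 0.952, 0.452], [0.0, 0.0, 0.0, 1.0]] [374.94122349   0.         279.41547916]
dial_grip 0.78 [272.7 172.1] 3482
dial_pointer 0.89 [276.6 168.2] 3607
grinder 0.8 [275.4 160.9] 10461
grinder 0.47 [221.1 142.1] 67509
```

View pics/w1.png

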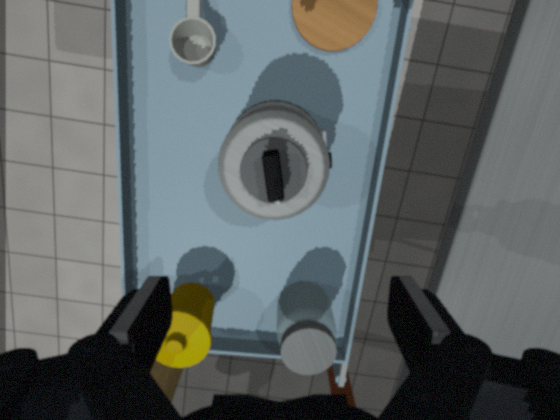

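The wrist view shows the drum centred near (274,165) and the black wing running from (272,150) to (279,202). The pointer is at the lower end, around (280,203). I'll segment the wing and triangulate it against the top view.

```bash
python3 - <<'E'
from h import *
from scipy.optimize import least_squares
W=np.load("w1.npz"); KT={"wrist":(W["K"],W["T"],0),"top":cam("top"),"scene":cam("scene")}
box={"wrist":(250,140,300,215),"top":(308,198,345,220),"scene":(228,164,276,194)}
obs={}
for n,f in (("wrist","w1"),("top","top0"),("scene","scene0")):
    im=cv2.imread(f"pics/{f}.png").max(2); x0,y0,x1,y1=box[n]
    m=(im[y0:y1,x0:x1]<40).astype(np.uint8)
    k,l,st,ce=cv2.connectedComponentsWithStats(m); i=1+st[1:,4].argmax()
    h=cv2.convexHull(np.argwhere(l==i)[:,::-1].astype(np.int32)+[x0,y0]).reshape(-1,2)
    obs[n]=(cv2.moments(h.astype(np.float32)),)
    M=obs[n][0]; c=np.array([M['m10'],M['m01']])/M['m00']; a=.5*np.arctan2(2*M['mu11'],M['mu20']-M['mu02'])
    obs[n]=(c,np.array([M['mu20'],M['mu11'],M['mu02']])/M['m00']); print(n,st[i,4],c,np.degrees(a))
def proj(n,P):
    K,T,_=KT[n]; p=(P-T[:3,3])@T[:3,:3]*[1,-1,-1]; p=p@K.T; return p[:,:2]/p[:,2:]
def model(n,v):
    x,y,z,a=v; c,s=np.cos(a),np.sin(a)
    P=np.array([[i*.02,j*.007,k] for i in(-1,1) for j in(-1,1) for k in(0,-.026)])
    P=P@np.array([[c,s,0],[-s,c,0],[0,0,1]])+[x,y,z]
    M=cv2.moments(cv2.convexHull(proj(n,P).astype(np.float32)))
    return np.array([M['m10'],M['m01']])/M['m00'],np.array([M['mu20'],M['mu11'],M['mu02']])/M['m00']
for ns in (["wrist","top"],["wrist","top","scene"]):
    f=lambda v:np.concatenate([np.r_[model(n,v)[0]-obs[n][0],.1*(model(n,v)[1]-obs[n][1])] for n in ns])
    s=least_squares(f,[.592,-.063,.15,1.75],x_scale=[.01,.01,.01,.1],diff_step=1e-4); print(ns,s.x.round(4),np.degrees(s.x[3]).round(1),s.fun.round(1))
# wing-top centre and drum sanity
im=cv2.imread("pics/w1.png")
E
```

```text
wrist 838 [273.17702676 174.4733454 ] 83.99040782232588
top 196 [326.26133333 207.96355556] -14.615839437189674
scene 390 [247.66404199 178.9111986 ] 5.5869539934237915
['wrist', 'top'] [ 0.597  -0.0695  0.1458  1.8526] 106.1 [-0.4 -0.8  0.3  0.7  2.1 -1.6  1.   0.3 -0.2  0.1]
['wrist', 'top', 'scene'] [ 0.597  -0.0709  0.1521  1.8655] 106.9 [-0.3 -0.7  0.5  1.   2.8 -0.7  0.8  0.4 -0.2  0.1  0.7  0.4  0.   0.2
  0.4]
```

Emit:
apply_moves --plan '[{"gripper": -1, "dp": [0.5, -0.5, 5], "yaw": -7.5}, {"gripper": -1, "dp": [0.5, -0.5, 9], "yaw": -7.5}, {"gripper": -1, "dp": [0.5, -0.5, 9], "yaw": -7.5}, {"gripper": -1, "dp": [0.5, -0.5, 9], "yaw": -7.5}]'

```text
time_s: 4.3
ee_pos: [0.5969, -0.0697, 0.2195]
tcp_rot: [3.14, 0.001, -1.296]
wrist_force: [0.3, -0.3, 2.2]
finger_gap: 0.0853
gripper_force: 0.0
```

```bash
python3 - <<'E'
from h import *
s=r.read_state(); print({k:np.round(s[k],4) for k in ("q","ee_pos","tcp_rot")})
k=cam("wrist"); im=r.capture("wrist"); cv2.imwrite("pics/w2.png",im[:,:,::-1]); np.savez("w2.npz",K=k[0],T=k[1])
for t in ("dial_grip",):
    for o in r.outline_of("wrist",t)[:2]: print(t,round(o["p"],2),np.round(o["point"],1),o["region"].sum(),cv2.boundingRect(o["region"].astype(np.uint8)))
E
```

```text
{'q': array([-2.4970e-01,  3.6880e-01,  9.6500e-02,  1.3000e+00, -1.0000e-04,
       -2.0958e+00]), 'ee_pos': array([ 0.5969, -0.0697,  0.2195]), 'tcp_rot': array([ 3.1402e+00,  7.0000e-04, -1.2955e+00])}
dial_grip 0.78 [276.  206.6] 6170 (234, 163, 90, 89)
```

View pics/w2.png

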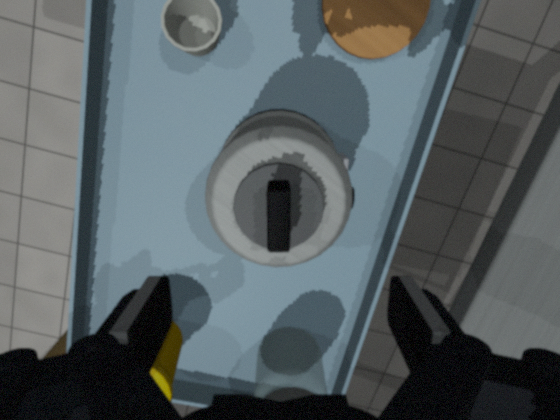

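The wing now stands upright in the image, at columns 267–291 and rows 180–252, so the tool yaw matches it. I'll refit with this view included.

```bash
cat > fit.py <<'E'
from h import *
from scipy.optimize import least_squares
views={"w1":("w1",(250,140,300,215)),"w2":("w2",(255,170,305,262)),"top":("top0",(308,198,345,220))}
KT={"w1":np.load("w1.npz"),"w2":np.load("w2.npz")}
KT={k:(v["K"],v["T"]) for k,v in KT.items()}; KT["top"]=cam("top")[:2]
def ms(M): return np.array([M['m10'],M['m01']])/M['m00'],np.array([M['mu20'],M['mu11'],M['mu02']])/M['m00']
obs={}
for n,(f,(x0,y0,x1,y1)) in views.items():
    m=(cv2.imread(f"pics/{f}.png").max(2)[y0:y1,x0:x1]<40).astype(np.uint8)
    k,l,st,ce=cv2.connectedComponentsWithStats(m); i=1+st[1:,4].argmax()
    obs[n]=ms(cv2.moments((l==i).astype(np.uint8),True)); obs[n]=(obs[n][0]+[x0,y0],obs[n][1]); print(n,st[i],obs[n][0])
def model(n,v):
    x,y,z,a=v; c,s=np.cos(a),np.sin(a); K,T=KT[n]
    P=np.array([[i*.02,j*.007,k] for i in(-1,1) for j in(-1,1) for k in(0,-.026)])@np.array([[c,s,0],[-s,c,0],[0,0,1]])+[x,y,z]
    p=((P-T[:3,3])@T[:3,:3]*[1,-1,-1])@K.T
    return ms(cv2.moments(cv2.convexHull((p[:,:2]/p[:,2:]).astype(np.float32))))
for ns in (["w2"],["w1","w2"],["w1","w2","top"]):
    f=lambda v:np.concatenate([np.r_[model(n,v)[0]-obs[n][0],.1*(model(n,v)[1]-obs[n][1])] for n in ns])
    s=least_squares(f,[.597,-.069,.15,1.85],x_scale=[.01,.01,.01,.1],diff_step=1e-4); print(ns,s.x.round(4),np.degrees(s.x[3]).round(1),s.fun.round(1))
E
python3 fit.py
```

```text
w1 [ 13   9  21  52 838] [273.12887828 174.23866348]
w2 [  12    9   25   72 1599] [278.68605378 214.34771732]
top [  7   4  24  13 196] [326.26530612 207.98979592]
['w2'] [ 0.5955 -0.0661  0.1397  1.8356] 105.2 [ 0.  -0.  -0.2 -0.   0. ]
['w1', 'w2'] [ 0.5959 -0.0668  0.14    1.8355] 105.2 [ 0.5  1.1  0.1  0.2  1.  -0.3 -0.9 -0.2 -0.   0.1]
['w1', 'w2', 'top'] [ 0.5963 -0.0682  0.1436  1.8362] 105.2 [ 0.2  0.4  0.1  0.3  1.5 -0.4 -1.3 -0.1  0.   1.4 -2.4  1.4  0.1  0.
 -0. ]
```

Emit:
apply_moves --plan '[{"gripper": -1, "dp": [-0.2, 0, 3.5], "yaw": 0.5}, {"gripper": -1, "dp": [-0.2, 0, 6.5], "yaw": 0.5}, {"gripper": -1, "dp": [-0.2, 0, 7.5], "yaw": 0.5}, {"gripper": -1, "dp": [-0.2, 0, 8.5], "yaw": 0.5}, {"gripper": -1, "dp": [-0.2, 0, 8.9], "yaw": 0.5}, {"gripper": -1, "dp": [-0.2, 0, 8.9], "yaw": 0.5}]'

```text
time_s: 5.0
ee_pos: [0.5975, -0.0681, 0.1312]
tcp_rot: [-3.14, -0.001, -1.303]
wrist_force: [0.8, -0.4, -0.2]
finger_gap: 0.0854
gripper_force: 0.0
```

```bash
python3 - <<'E'
from h import *
s=r.read_state(); print({k:np.round(s[k],4) for k in ("time_s","ee_pos","tcp_rot","wrist_force","wrist_torque")})
im=r.capture("scene"); cv2.imwrite("pics/s2.png",cv2.resize(im[90:270,160:400,::-1],None,fx=3,fy=3,interpolation=cv2.INTER_CUBIC))
E
```

```text
{'time_s': np.float64(5.0), 'ee_pos': array([ 0.5975, -0.0681,  0.1312]), 'tcp_rot': array([-3.1403e+00, -8.0000e-04, -1.3028e+00]), 'wrist_force': array([ 0.8173, -0.3792, -0.2064]), 'wrist_torque': array([-0.0193,  0.0365,  0.0143])}
```

View pics/s2.png

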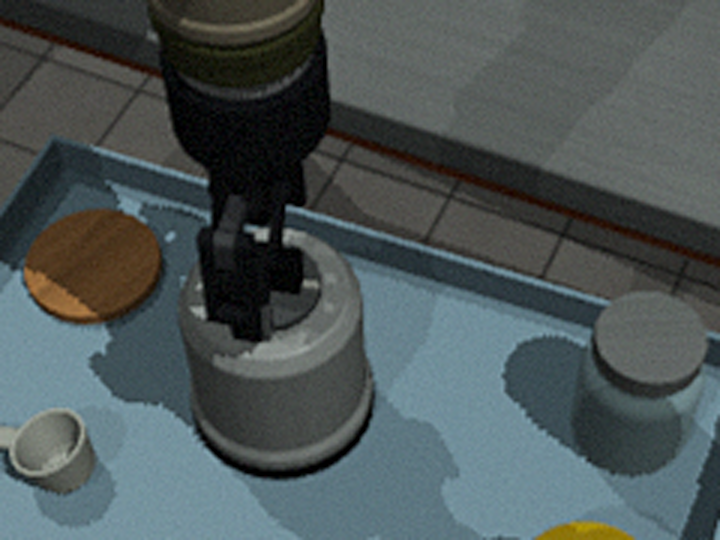

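The fingers straddle the wing over the drum, and nothing is touching. Closing the gripper.

Emit:
apply_moves --plan '[{"gripper": -0.3, "dp": [0, 0, 0], "yaw": 0}, {"gripper": 0.2, "dp": [0, 0, 0], "yaw": 0}, {"gripper": 0.5, "dp": [0, 0, 0], "yaw": 0}, {"gripper": 0.6, "dp": [0, 0, 0], "yaw": 0}, {"gripper": 0.7, "dp": [0, 0, 0], "yaw": 0}, {"gripper": 1, "dp": [0, 0, 0], "yaw": 0}, {"gripper": 1, "dp": [0, 0, 0], "yaw": 0}, {"gripper": 1, "dp": [0, 0, 0], "yaw": 0}]'

```text
time_s: 5.85
ee_pos: [0.5971, -0.0679, 0.1305]
tcp_rot: [-3.141, -0.0, -1.303]
wrist_force: [0.9, 0.7, 1.9]
finger_gap: 0.0131
gripper_force: 61.0
```

```bash
cat > st.py <<'E'
from h import *
s=r.read_state(); print({k:np.round(s[k],4).tolist() for k in ("time_s","ee_pos","tcp_rot","wrist_force","wrist_torque","finger_gap","gripper_force","q")},np.degrees(s["tcp_rot"][2]).round(2))
E
python3 st.py
```

```text
{'time_s': 5.85, 'ee_pos': [0.5971, -0.0679, 0.1305], 'tcp_rot': [-3.1409, -0.0003, -1.3026], 'wrist_force': [0.9077, 0.6895, 1.941], 'wrist_torque': [0.1536, -0.0934, 0.0603], 'finger_gap': 0.0131, 'gripper_force': 61.0323, 'q': [-0.2468, 0.4079, -0.0673, 1.0949, 0.0001, -2.0858]} -74.63
```

Emit:
apply_moves --plan '[{"gripper": 1, "dp": [0, 0, 0], "yaw": 3}, {"gripper": 1, "dp": [0, 0, 0], "yaw": 6}, {"gripper": 1, "dp": [0, 0, 0], "yaw": 6}]'

```text
time_s: 6.15
ee_pos: [0.5974, -0.0678, 0.1305]
tcp_rot: [-3.14, -0.0, -1.407]
wrist_force: [1.9, 1.0, 2.3]
finger_gap: 0.013
gripper_force: 61.1
```

```bash
python3 st.py
```

```text
{'time_s': 6.15, 'ee_pos': [0.5974, -0.0678, 0.1305], 'tcp_rot': [-3.1402, -0.0001, -1.4073], 'wrist_force': [1.8571, 0.9698, 2.2798], 'wrist_torque': [0.2025, -0.3506, -0.0239], 'finger_gap': 0.013, 'gripper_force': 61.0685, 'q': [-0.2466, 0.408, -0.0671, 1.0943, 0.0005, -1.9809]} -80.63
```

Emit:
apply_moves --plan '[{"gripper": 1, "dp": [0, 0, 0], "yaw": 3}, {"gripper": 1, "dp": [0, 0, 0], "yaw": 6}, {"gripper": 1, "dp": [0, 0, 0], "yaw": 6}]'

```text
time_s: 6.45
ee_pos: [0.5978, -0.0677, 0.1306]
tcp_rot: [-3.14, 0.0, -1.511]
wrist_force: [3.9, 2.5, 0.8]
finger_gap: 0.0128
gripper_force: 61.0
```

```bash
python3 st.py
```

```text
{'time_s': 6.45, 'ee_pos': [0.5978, -0.0677, 0.1306], 'tcp_rot': [-3.1396, 0.0001, -1.5109], 'wrist_force': [3.9414, 2.476, 0.7838], 'wrist_torque': [0.4438, -0.6708, 0.0113], 'finger_gap': 0.0128, 'gripper_force': 60.9764, 'q': [-0.2466, 0.4082, -0.0669, 1.0939, 0.0007, -1.8773]} -86.57
```

Emit:
apply_moves --plan '[{"gripper": 1, "dp": [0, 0, 0], "yaw": 3}, {"gripper": 1, "dp": [0, 0, 0], "yaw": 6}, {"gripper": 1, "dp": [0, 0, 0], "yaw": 6}]'

```text
time_s: 6.75
ee_pos: [0.5981, -0.0678, 0.1306]
tcp_rot: [-3.139, 0.0, -1.615]
wrist_force: [5.3, 2.0, -0.3]
finger_gap: 0.0128
gripper_force: 60.9
```

```bash
python3 st.py
```

```text
{'time_s': 6.75, 'ee_pos': [0.5981, -0.0678, 0.1306], 'tcp_rot': [-3.1389, 0.0004, -1.6154], 'wrist_force': [5.3053, 1.9609, -0.2713], 'wrist_torque': [0.3954, -0.9222, -0.0652], 'finger_gap': 0.0128, 'gripper_force': 60.8562, 'q': [-0.2466, 0.4083, -0.0667, 1.0933, 0.0009, -1.7727]} -92.56
```

Emit:
apply_moves --plan '[{"gripper": 1, "dp": [0, 0, 0], "yaw": 3}, {"gripper": 1, "dp": [0, 0, 0], "yaw": 6}, {"gripper": 1, "dp": [0, 0, 0], "yaw": 6}]'

```text
time_s: 7.05
ee_pos: [0.5985, -0.0678, 0.1306]
tcp_rot: [-3.138, 0.001, -1.72]
wrist_force: [5.6, 2.1, -0.2]
finger_gap: 0.0131
gripper_force: 60.8
```

```bash
python3 st.py
```

```text
{'time_s': 7.05, 'ee_pos': [0.5985, -0.0678, 0.1306], 'tcp_rot': [-3.1383, 0.0007, -1.7198], 'wrist_force': [5.615, 2.1222, -0.1776], 'wrist_torque': [0.3811, -1.1371, 0.0609], 'finger_gap': 0.0131, 'gripper_force': 60.7533, 'q': [-0.2465, 0.4084, -0.0664, 1.0928, 0.0011, -1.6682]} -98.54
```

The wrist yaw is stiff, and sideways force is building up because the tool is about 4 mm off the dial axis along the wing. I'll loosen the grip, recentre and grip again while the dial sits in a click.

Emit:
apply_moves --plan '[{"gripper": 0.3, "dp": [0, 0, 0], "yaw": 0}, {"gripper": 0.3, "dp": [0, 0, 0], "yaw": 0}, {"gripper": 0.3, "dp": [0, 0, 0], "yaw": 0}, {"gripper": 0.3, "dp": [0.4, -0.15, 0], "yaw": 0}, {"gripper": 0.3, "dp": [0.4, -0.15, 0], "yaw": 0}]'

```text
time_s: 7.55
ee_pos: [0.5976, -0.0727, 0.1302]
tcp_rot: [3.141, -0.0, -1.722]
wrist_force: [0.6, 0.3, 0.6]
finger_gap: 0.0298
gripper_force: 0.0
```

```bash
cat > st.py <<'E'
from h import *
L=[]
for i in range(5):
    r.capture("scene"); s=r.read_state(); L.append(np.r_[s["wrist_force"],s["wrist_torque"][2],s["tau"][5]])
L=np.array(L); print("F",L.mean(0)[:3].round(2),"Tz",L[:,3].mean().round(3),"+-",L[:,3].std().round(3),"tau6",L[:,4].mean().round(3))
print({k:np.round(s[k],4).tolist() for k in ("time_s","ee_pos","finger_gap","gripper_force")},np.degrees(s["tcp_rot"][2]).round(2),np.degrees(s["q"][5]).round(2))
E
python3 st.py
```

```text
F [ 0.17  0.04 -0.06] Tz -0.027 +- 0.035 tau6 -0.006
{'time_s': 7.8, 'ee_pos': [0.5976, -0.0721, 0.1302], 'finger_gap': 0.0296, 'gripper_force': 0.0} -98.64 -95.88
```

Emit:
apply_moves --plan '[{"gripper": 0.6, "dp": [0, 0, 0], "yaw": 0}, {"gripper": 0.7, "dp": [0, 0, 0], "yaw": 0}, {"gripper": 1, "dp": [0, 0, 0], "yaw": 0}, {"gripper": 1, "dp": [0, 0, 0], "yaw": 0}, {"gripper": 1, "dp": [0, 0, 0], "yaw": 0}]'

```text
time_s: 8.3
ee_pos: [0.598, -0.0721, 0.1305]
tcp_rot: [-3.141, -0.0, -1.721]
wrist_force: [0.9, 0.4, 1.1]
finger_gap: 0.0132
gripper_force: 60.2
```

```bash
python3 st.py
```

```text
F [ 0.91 -0.08  1.8 ] Tz 0.082 +- 0.019 tau6 0.074
{'time_s': 8.55, 'ee_pos': [0.5979, -0.0721, 0.1305], 'finger_gap': 0.013, 'gripper_force': 60.3254} -98.63 -95.88
```

Emit:
apply_moves --plan '[{"gripper": 1, "dp": [0, 0, 0], "yaw": 3}, {"gripper": 1, "dp": [0, 0, 0], "yaw": 6}]'

```text
time_s: 8.75
ee_pos: [0.5979, -0.0721, 0.1305]
tcp_rot: [-3.141, -0.0, -1.828]
wrist_force: [1.2, -0.1, 1.9]
finger_gap: 0.0124
gripper_force: 60.4
```

```bash
python3 st.py
```

```text
F [ 1.47 -0.14  2.63] Tz 0.006 +- 0.032 tau6 0.1
{'time_s': 9.0, 'ee_pos': [0.5979, -0.0721, 0.1304], 'finger_gap': 0.0131, 'gripper_force': 60.4722} -104.58 -89.93
```

Emit:
apply_moves --plan '[{"gripper": 1, "dp": [0, 0, 0], "yaw": 3}, {"gripper": 1, "dp": [0, 0, 0], "yaw": 6}]'

```text
time_s: 9.2
ee_pos: [0.5978, -0.0721, 0.1305]
tcp_rot: [-3.141, 0.0, -1.932]
wrist_force: [0.7, 0.7, 3.4]
finger_gap: 0.013
gripper_force: 60.5
```

```bash
python3 st.py
```

```text
F [1.07 0.42 3.46] Tz -0.008 +- 0.015 tau6 0.081
{'time_s': 9.45, 'ee_pos': [0.5978, -0.0721, 0.1304], 'finger_gap': 0.0128, 'gripper_force': 60.5976} -110.55 -83.95
```

Emit:
apply_moves --plan '[{"gripper": 1, "dp": [0, 0, 0], "yaw": 3}, {"gripper": 1, "dp": [0, 0, 0], "yaw": 6}]'

```text
time_s: 9.65
ee_pos: [0.5977, -0.072, 0.1304]
tcp_rot: [-3.141, 0.0, -2.037]
wrist_force: [0.5, 1.3, 4.1]
finger_gap: 0.0132
gripper_force: 60.7
```

```bash
python3 st.py
```

```text
F [0.26 0.32 4.52] Tz -0.076 +- 0.031 tau6 0.046
{'time_s': 9.9, 'ee_pos': [0.5977, -0.072, 0.1304], 'finger_gap': 0.0131, 'gripper_force': 60.7596} -116.55 -77.95
```

Emit:
apply_moves --plan '[{"gripper": 1, "dp": [0, 0, 0], "yaw": 2}, {"gripper": 1, "dp": [0, 0, 0], "yaw": 4}]'

```text
time_s: 10.1
ee_pos: [0.5977, -0.072, 0.1304]
tcp_rot: [-3.141, 0.0, -2.106]
wrist_force: [0.7, 1.3, 5.4]
finger_gap: 0.013
gripper_force: 60.8
```

```bash
python3 st.py
```

```text
F [0.27 1.11 5.43] Tz -0.071 +- 0.017 tau6 0.001
{'time_s': 10.35, 'ee_pos': [0.5977, -0.072, 0.1304], 'finger_gap': 0.0128, 'gripper_force': 60.8636} -120.54 -73.97
```

Emit:
apply_moves --plan '[{"gripper": 1, "dp": [0, 0, 0], "yaw": 2}, {"gripper": 1, "dp": [0, 0, 0], "yaw": 2}]'

```text
time_s: 10.55
ee_pos: [0.5977, -0.072, 0.1305]
tcp_rot: [-3.141, 0.0, -2.139]
wrist_force: [0.4, 0.7, 5.1]
finger_gap: 0.0128
gripper_force: 60.9
```

```bash
python3 st.py
```

```text
F [0.53 0.98 5.08] Tz 0.041 +- 0.031 tau6 0.057
{'time_s': 10.8, 'ee_pos': [0.5977, -0.072, 0.1304], 'finger_gap': 0.0131, 'gripper_force': 60.8641} -122.52 -71.98
```

Emit:
apply_moves --plan '[{"gripper": 1, "dp": [0, 0, 0], "yaw": 1}, {"gripper": 1, "dp": [0, 0, 0], "yaw": 1.5}]'

```text
time_s: 11.0
ee_pos: [0.5977, -0.072, 0.1305]
tcp_rot: [-3.141, 0.0, -2.165]
wrist_force: [-0.2, 0.9, 4.6]
finger_gap: 0.013
gripper_force: 60.9
```

```bash
python3 st.py
```

```text
F [0.05 0.85 4.84] Tz 0.073 +- 0.033 tau6 0.091
{'time_s': 11.25, 'ee_pos': [0.5977, -0.072, 0.1304], 'finger_gap': 0.0126, 'gripper_force': 60.87} -124.02 -70.49
```

Emit:
apply_moves --plan '[{"gripper": 1, "dp": [0, 0, 0], "yaw": 1}, {"gripper": 1, "dp": [0, 0, 0], "yaw": 1.5}]'

```text
time_s: 11.45
ee_pos: [0.5976, -0.072, 0.1304]
tcp_rot: [-3.142, 0.0, -2.191]
wrist_force: [-0.3, 0.2, 5.3]
finger_gap: 0.0129
gripper_force: 60.9
```

```bash
python3 st.py
```

```text
F [0.33 0.95 5.42] Tz 0.043 +- 0.019 tau6 0.07
{'time_s': 11.7, 'ee_pos': [0.5977, -0.072, 0.1305], 'finger_gap': 0.0126, 'gripper_force': 60.8801} -125.52 -68.98
```

Emit:
apply_moves --plan '[{"gripper": 1, "dp": [0, 0, 0], "yaw": 1}, {"gripper": 1, "dp": [0, 0, 0], "yaw": 1}]'

```text
time_s: 11.9
ee_pos: [0.5976, -0.072, 0.1304]
tcp_rot: [-3.142, 0.0, -2.209]
wrist_force: [-0.2, 1.5, 5.2]
finger_gap: 0.0128
gripper_force: 60.9
```

```bash
python3 st.py
```

```text
F [-0.07  1.13  5.26] Tz 0.008 +- 0.015 tau6 0.034
{'time_s': 12.15, 'ee_pos': [0.5977, -0.072, 0.1304], 'finger_gap': 0.013, 'gripper_force': 60.8848} -126.52 -67.98
```

Emit:
apply_moves --plan '[{"gripper": 1, "dp": [0, 0, 0], "yaw": 1}, {"gripper": 1, "dp": [0, 0, 0], "yaw": 1.5}]'

```text
time_s: 12.35
ee_pos: [0.5976, -0.072, 0.1304]
tcp_rot: [-3.142, 0.0, -2.235]
wrist_force: [0.3, 1.6, 5.3]
finger_gap: 0.0129
gripper_force: 60.9
```

```bash
python3 st.py
```

```text
F [-0.2   1.19  5.35] Tz 0.04 +- 0.034 tau6 0.047
{'time_s': 12.6, 'ee_pos': [0.5976, -0.0719, 0.1304], 'finger_gap': 0.0128, 'gripper_force': 60.8893} -128.02 -66.48
```

Emit:
apply_moves --plan '[{"gripper": 1, "dp": [0, 0, 0], "yaw": 1}, {"gripper": 1, "dp": [0, 0, 0], "yaw": 1.5}]'

```text
time_s: 12.8
ee_pos: [0.5976, -0.0719, 0.1304]
tcp_rot: [3.142, 0.0, -2.261]
wrist_force: [0.1, 1.4, 4.6]
finger_gap: 0.0128
gripper_force: 60.9
```

```bash
python3 st.py
```

```text
F [0.16 0.85 4.99] Tz 0.023 +- 0.014 tau6 0.037
{'time_s': 13.05, 'ee_pos': [0.5976, -0.0719, 0.1304], 'finger_gap': 0.0132, 'gripper_force': 60.8952} -129.53 -64.98
```

There's no stop at this click. On to the next one, expected near -146°, with a stop near -150° if it is there.

Emit:
apply_moves --plan '[{"gripper": 1, "dp": [0, 0, 0], "yaw": 3}, {"gripper": 1, "dp": [0, 0, 0], "yaw": 6}, {"gripper": 1, "dp": [0, 0, 0], "yaw": 9}, {"gripper": 1, "dp": [0, 0, 0], "yaw": 12}]'

```text
time_s: 13.45
ee_pos: [0.5975, -0.0718, 0.1304]
tcp_rot: [3.141, 0.0, -2.472]
wrist_force: [-0.1, 1.6, 4.7]
finger_gap: 0.013
gripper_force: 60.9
```

```bash
python3 st.py
```

```text
F [-0.1   1.23  5.77] Tz -0.064 +- 0.04 tau6 0.04
{'time_s': 13.7, 'ee_pos': [0.5975, -0.0718, 0.1304], 'finger_gap': 0.0128, 'gripper_force': 60.9069} -141.53 -52.97
```

Emit:
apply_moves --plan '[{"gripper": 1, "dp": [0, 0, 0], "yaw": 2}, {"gripper": 1, "dp": [0, 0, 0], "yaw": 4}]'

```text
time_s: 13.9
ee_pos: [0.5975, -0.0718, 0.1304]
tcp_rot: [3.141, 0.0, -2.541]
wrist_force: [-0.1, 2.3, 5.3]
finger_gap: 0.0129
gripper_force: 61.0
```

```bash
python3 st.py
```

```text
F [-0.4   1.39  5.82] Tz -0.072 +- 0.02 tau6 0.003
{'time_s': 14.15, 'ee_pos': [0.5975, -0.0718, 0.1304], 'finger_gap': 0.013, 'gripper_force': 60.9356} -145.53 -48.97
```

Emit:
apply_moves --plan '[{"gripper": 1, "dp": [0, 0, 0], "yaw": 1}, {"gripper": 1, "dp": [0, 0, 0], "yaw": 2}]'

```text
time_s: 14.35
ee_pos: [0.5975, -0.0718, 0.1304]
tcp_rot: [3.141, 0.0, -2.575]
wrist_force: [-0.9, 1.7, 5.6]
finger_gap: 0.013
gripper_force: 60.9
```

```bash
python3 st.py
```

```text
F [-0.63  1.88  5.59] Tz 0.071 +- 0.06 tau6 0.112
{'time_s': 14.6, 'ee_pos': [0.5975, -0.0718, 0.1304], 'finger_gap': 0.0129, 'gripper_force': 60.9336} -147.51 -46.99
```

Emit:
apply_moves --plan '[{"gripper": 1, "dp": [0, 0, 0], "yaw": 0.5}, {"gripper": 1, "dp": [0, 0, 0], "yaw": 1}]'

```text
time_s: 14.8
ee_pos: [0.5975, -0.0718, 0.1304]
tcp_rot: [3.141, 0.0, -2.592]
wrist_force: [0.5, 1.3, 6.3]
finger_gap: 0.0127
gripper_force: 60.9
```

```bash
python3 st.py
```

```text
F [-0.53  1.58  5.54] Tz 0.077 +- 0.02 tau6 0.096
{'time_s': 15.05, 'ee_pos': [0.5975, -0.0718, 0.1304], 'finger_gap': 0.013, 'gripper_force': 60.9326} -148.51 -45.99
```

Emit:
apply_moves --plan '[{"gripper": 1, "dp": [0, 0, 0], "yaw": 0.5}, {"gripper": 1, "dp": [0, 0, 0], "yaw": 1}]'

```text
time_s: 15.25
ee_pos: [0.5975, -0.0718, 0.1304]
tcp_rot: [3.141, 0.0, -2.61]
wrist_force: [-1.2, 1.5, 7.1]
finger_gap: 0.0134
gripper_force: 60.9
```

```bash
python3 st.py
```

```text
F [-0.94  0.84  5.34] Tz 0.088 +- 0.031 tau6 0.07
{'time_s': 15.5, 'ee_pos': [0.5975, -0.0717, 0.1304], 'finger_gap': 0.0128, 'gripper_force': 60.9425} -149.51 -44.98
```

Emit:
apply_moves --plan '[{"gripper": 1, "dp": [0, 0, 0], "yaw": 0.5}, {"gripper": 1, "dp": [0, 0, 0], "yaw": 1}]'

```text
time_s: 15.7
ee_pos: [0.5975, -0.0717, 0.1304]
tcp_rot: [3.141, 0.0, -2.627]
wrist_force: [-0.2, 1.0, 6.2]
finger_gap: 0.013
gripper_force: 61.0
```

```bash
python3 st.py
```

```text
F [-0.77  1.33  5.81] Tz 0.12 +- 0.025 tau6 0.125
{'time_s': 15.95, 'ee_pos': [0.5975, -0.0717, 0.1304], 'finger_gap': 0.0129, 'gripper_force': 60.9345} -150.51 -43.99
```

Emit:
apply_moves --plan '[{"gripper": 1, "dp": [0, 0, 0], "yaw": 0.4}, {"gripper": 1, "dp": [0, 0, 0], "yaw": 0.8}]'

```text
time_s: 16.15
ee_pos: [0.5975, -0.0717, 0.1304]
tcp_rot: [3.141, -0.0, -2.641]
wrist_force: [-0.5, 1.4, 6.0]
finger_gap: 0.0127
gripper_force: 61.1
```

```bash
python3 st.py
```

```text
F [-0.22  1.25  5.94] Tz 0.387 +- 0.038 tau6 0.404
{'time_s': 16.4, 'ee_pos': [0.5975, -0.0717, 0.1304], 'finger_gap': 0.0128, 'gripper_force': 61.0516} -151.27 -43.22
```

That's the stop: torque climbs steeply to 0.39 N m at -151.3°. The zero click is at about -146.5°, which agrees with the starting click three clicks away. I'll turn back anticlockwise 124.8° to -26.5°.

Emit:
apply_moves --plan '[{"gripper": 1, "dp": [0, 0, 0], "yaw": -3}, {"gripper": 1, "dp": [0, 0, 0], "yaw": -9}, {"gripper": 1, "dp": [0, 0, 0], "yaw": -15}, {"gripper": 1, "dp": [0, 0, 0], "yaw": -21}, {"gripper": 1, "dp": [0, 0, 0], "yaw": -27}, {"gripper": 1, "dp": [0, 0, 0], "yaw": -33}, {"gripper": 1, "dp": [0, 0, 0], "yaw": -39}, {"gripper": 1, "dp": [0, 0, 0], "yaw": -45}, {"gripper": 1, "dp": [0, 0, 0], "yaw": -51}, {"gripper": 1, "dp": [0, 0, 0], "yaw": -53}]'

```text
time_s: 17.4
ee_pos: [0.5979, -0.0721, 0.1304]
tcp_rot: [-3.141, -0.0, -1.713]
wrist_force: [0.6, 0.1, 4.6]
finger_gap: 0.013
gripper_force: 60.8
```

```bash
python3 st.py
```

```text
F [0.85 0.52 4.74] Tz 0.023 +- 0.056 tau6 -0.076
{'time_s': 17.65, 'ee_pos': [0.598, -0.0721, 0.1304], 'finger_gap': 0.0129, 'gripper_force': 60.8356} -98.44 -96.07
```

Emit:
apply_moves --plan '[{"gripper": 1, "dp": [0, 0, 0], "yaw": -6}, {"gripper": 1, "dp": [0, 0, 0], "yaw": -12}, {"gripper": 1, "dp": [0, 0, 0], "yaw": -18}, {"gripper": 1, "dp": [0, 0, 0], "yaw": -24}, {"gripper": 1, "dp": [0, 0, 0], "yaw": -30}, {"gripper": 1, "dp": [0, 0, 0], "yaw": -36}, {"gripper": 1, "dp": [0, 0, 0], "yaw": -42}, {"gripper": 1, "dp": [0, 0, 0], "yaw": -48}, {"gripper": 1, "dp": [0, 0, 0], "yaw": -52}]'

```text
time_s: 18.55
ee_pos: [0.5985, -0.072, 0.1304]
tcp_rot: [-3.14, -0.001, -0.807]
wrist_force: [3.0, 0.5, 3.8]
finger_gap: 0.0126
gripper_force: 60.6
```

Emit:
apply_moves --plan '[{"gripper": 1, "dp": [0, 0, 0], "yaw": -5}, {"gripper": 1, "dp": [0, 0, 0], "yaw": -10}, {"gripper": 1, "dp": [0, 0, 0], "yaw": -15}, {"gripper": 1, "dp": [0, 0, 0], "yaw": -18}, {"gripper": 1, "dp": [0, 0, 0], "yaw": -20}, {"gripper": 1, "dp": [0, 0, 0], "yaw": -20}]'

```text
time_s: 19.15
ee_pos: [0.5987, -0.0718, 0.1304]
tcp_rot: [-3.14, -0.002, -0.461]
wrist_force: [5.1, 3.1, 2.8]
finger_gap: 0.0128
gripper_force: 60.6
```

```bash
python3 st.py
```

```text
F [4.85 2.59 3.46] Tz 0.056 +- 0.022 tau6 0.039
{'time_s': 19.4, 'ee_pos': [0.5986, -0.0718, 0.1305], 'finger_gap': 0.013, 'gripper_force': 60.6248} -26.47 -168.02
```

Tool is at -26.5°. Releasing and lifting straight up.

Emit:
apply_moves --plan '[{"gripper": 0.5, "dp": [0, 0, 0], "yaw": 0}, {"gripper": 0.2, "dp": [0, 0, 0], "yaw": 0}, {"gripper": -0.2, "dp": [0, 0, 0], "yaw": 0}, {"gripper": -0.2, "dp": [0, 0, 0], "yaw": 0}, {"gripper": -0.2, "dp": [0, 0, -2], "yaw": 0}, {"gripper": -0.2, "dp": [0, 0, -6], "yaw": 0}, {"gripper": -0.2, "dp": [0, 0, -9], "yaw": 0}, {"gripper": -0.2, "dp": [0, 0, -9], "yaw": 0}]'

```text
time_s: 20.2
ee_pos: [0.5999, -0.0728, 0.2252]
tcp_rot: [-3.14, -0.008, -0.462]
wrist_force: [0.1, -1.3, 0.7]
finger_gap: 0.0512
gripper_force: 0.0
```

```bash
python3 - <<'E'
from h import *
s=r.read_state(); k=cam("wrist"); im=r.capture("wrist"); cv2.imwrite("pics/w3.png",im[:,:,::-1])
m=(im[140:270,230:330].max(2)<40).astype(np.uint8)
n,l,st,ce=cv2.connectedComponentsWithStats(m); i=1+st[1:,4].argmax()
P=np.argwhere(l==i)[:,::-1]+[230,140]; rect=cv2.boxPoints(cv2.minAreaRect(P.astype(np.float32)))
W=np.array([ray("wrist",p,.145,k)[:2] for p in P]); w,V=np.linalg.eigh(np.cov(W.T))
print(st[i],W.mean(0),"axis",np.degrees(np.arctan2(V[1,1],V[0,1])),"tool",np.degrees(s["tcp_rot"][2]),s["ee_pos"])
E
```

```text
[  38   45   24   69 1494] [ 0.59775581 -0.07108905] axis 153.21456944013485 tool -26.451437803481856 [ 0.59985138 -0.07278203  0.22521539]
```

View pics/w3.png

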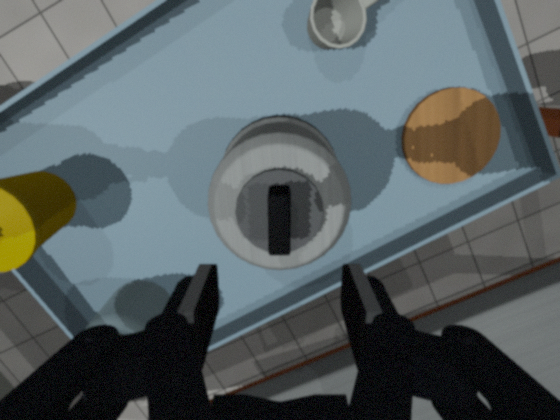

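The wing, at columns 268–291 and rows 184–255, lies at 153.2°, matching the target of 153.5°. The gripper is clear, and the scoop, coaster and cup stand undisturbed in view.

```bash
python3 -c "
from bench import r
print(r.sign_off())"
```

```text
the job is handed in; nothing more can be done
None
```

The dial was turned clockwise to its stop (felt at about 0.39 N m), then back five clicks and released; the last wrist image shows the wing at 153.2° against the 153.5° target, and the job is handed in at about 20 s, with no verdict returned.

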